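Stand the kit case battery end down on the pad holder

ROBOT

A 6-joint arm with a two-finger parallel gripper is mounted at the origin on the work surface. World frame = base frame: x ahead of the robot, y to its left, z up, the work surface at z = 0. Lengths are in m, angles in degrees, forces in N, time in s.
With the tool pointing down it reaches from about 0.35 to 0.875 m from the base axis. Payload 4.2 kg.
Tool frame: the origin (TCP) lies midway between the tips of the shut fingers; the grasp point (between the pads) lies 19 mm behind it; z points along the fingers, y is the line along which they close (so a half turn about z gives the same grasp; the last joint's range is limited). The gripper opens to 87 mm and grips with 3 to 60 N. Pads are 19 mm wide; open, the fingers measure 117 mm over their backs; the gripper's body (75 mm by 190 mm) begins 51 mm behind the grasp point.
Start: joints at [78.759, 22.042, 0.453, 0, -68.411, -14.817], TCP at [0.275, 0.561, 0.223] pointing down, gripper open.
Joint ranges: [-179.83, 179.83], [-69.29, 118.12], [-61.27, 80.66], [-181.25, 117.63], [-171.15, -9.14], [-177.46, 177.46]. Speed limits (degrees/s): [159.86, 159.86, 180, 180, 180, 180].

INTERFACE

Orientations are given as [roll, pitch, yaw] about the fixed x, y, z axes, in that order (R = Rz(yaw) Ry(pitch) Rx(roll)).
In Python, from workcell import env gives the robot as it stands. The module is installed in compiled form; this text tells all that it offers. Calls block until the motion is done:
- env.goto(position, orientation): joint-space move of the TCP to a pose.
- env.move_straight(position, rotation=None, rate=0.15, force_limit=None): straight line of the TCP; rotation=None keeps the orientation; rate is the mean speed in m/s. With force_limit (N) it stops when the force on the tool has changed by that much, and returns True; else False.
- env.set_joints(angles): joint-space move.
- env.gripper_to(opening, grasp_force=None): opening from 0.0 (shut) to 1.0 (fully open); grasp_force is the grip in N (None keeps the last); returns when the fingers have stopped.
- env.dwell(seconds).
- env.inverse_kinematics(position, orientation): joint angles nearest the present ones, or None.
- env.read_state(): the state.
- env.grab_frame(name): name is "side" or "top" or "wrist"; returns a dict with "image" (400x640x3 uint8, blue, green, red), "fx", "fy", "cx", "cy" (pixels), "position" and "orientation" of the camera in the world. Camera axes: x right, y up, looking along -z (the intrinsics and any distortion apply to the point x, -y, -z); pixel columns grow to the right and rows downward; lengths in m; the calibration is good to about 2 mm. A picture is of the moment at which its call begins. There is no depth.
A pose or a line that the arm cannot do raises env.Unreachable and nothing moves.
- env.close_job(): hands the job in; it is judged then, once.
Trained networks look in a picture, given as the dict that the camera call returned (one of the last four; its "shot" number tells which), for a name from the list of things; names that differ only in an ending like _2 or _b are one class to them, and where a whole thing is asked for, a point or a joint stands for the part that bears it (a point fixed in the world has none). Each returns a list of dicts, best first, with "score" (0 to 1); they miss things now and then, are a little off and sometimes report something else, mostly with a low value. They report only what shows in the picture. A call takes as long as a camera call. They do not tell look-alikes from the thing itself.
- env.search_frame(picture, thing): "xyz" ([x, y, z] in m, in world coordinates, good to about 4 mm: the middle of the surface that is visible of it).
- env.trace(picture, thing): "mask" (400x640 bool, what is visible of it).
The state is a dict: "clock": time; "joint_positions": joint angles; "qvel": joint speeds; "joint_torque": joint torques, N m; "position": TCP position; "tool_rot": TCP orientation; "force": force on the tool from outside, world axes, zero at the start; "wrist_torque": the same for the moment, N m; "opening": opening from 0.0 (shut) to 1.0 (fully open); "finger_force": force on a finger pad.
Only numpy, scipy, OpenCV 4.12 (cv2) and the standard library are available. Lean on these libraries where they do the work, as an engineer would, in place of code of your own. Each camera call takes 0.05 s, during which the arm holds its last target. There are 200 camera calls.

TASK

Lift the aluminium kit case by its swinging handle and see which end dips: that is the heavy end, where the battery is packed. Stand the case heavy end down on the grey pad holder, on the rubber rest on that side of the upright plate which lets the case's lid face away from the plate, square to the plate, and let go. Do not drop it, and leave the other tin and the jar where they are.

Things in the scene. Friction and masses are not known exactly. Their poses are not given: they have to be found in the camera images.
- case: Closed aluminium kit case with a swinging handle, lying flat, lid up: 130 x 60 x 50 mm (x length, y width, z height), ~0.7 kg. Origin: centre of the underside; z points out through the lid (a panel raised 6 mm). The ends look alike; nothing outside shows which is heavy; it may lie at any heading. Hung by the handle, its heavy end swings straight down; the lid then faces where that end pointed.
- grip (a point): Middle of the handle's black grip, a flat bar along the case's y, 56 mm long, 16 thick, 20 high, upright at the start 130 mm above the underside. Two arms, 36 mm either side, hinge nearly freely on the case's sides at mid-length, mid-height, 105 mm from the grip. Swinging ends pass 35 mm below this point; hanging, the low end is 170 mm below it. Released, the handle stays up by itself.
- rack: Fixed grey plastic pad holder: base 120 (x) by 210 mm (y), 6 thick, with an upright plate across its middle, 8 mm thick in y, 110 long in x, its top 70 mm above the table. Origin: centre of the underside, z up. Each side has a flat rubber rest, 84 x 60 mm, centred 60 mm from the origin along +y or -y, 6 mm above the table. The case stands in the middle of a rest, lid parallel to the plate.
- tin: Bystander: plain aluminium tin with a cap lid and no handle, 114 x 74 x 54 mm, origin at the centre of its underside. Leave it alone.
- jar: Bystander: lidded white ceramic jar, 84 mm across and 115 mm high, origin at the centre of its underside. Leave it alone.
There are look-alikes about, which are no part of the job. Leave any red or yellow look-alike of the case alone. Leave any red look-alike of the rack alone.

How it is judged:
By the outcome, as a careful person would: the job done as asked, in the order asked, and still so for the second after the job is handed in, with the robot touching nothing.
It also fails if it takes over 45 s, if anything falls off the work surface, if the arm or the gripper's body presses on something with over 40 N, if the wrist force passes 120 N, or if a joint passes its speed limit or range.

## Working session

There is one attempt and no reset: what is moved stays moved. The work goes in short steps, each a Python script; the robot and the scene stay as the last script left them, time stands still between calls to the robot, and variables do not carry over. Pictures are saved under pics/ and viewed, at most 10 in all, crops included, and the job is handed in when it is done.

```bash
mkdir -p pics
cat > h.py <<'E'
import numpy as np, cv2
from scipy.spatial.transform import Rotation as R
from workcell import env
def cam(f): return np.array(f["position"]), R.from_euler('xyz',f["orientation"],degrees=True).as_matrix()
def proj(f,p):
    c,M=cam(f); q=(np.atleast_2d(p)-c)@M
    return np.c_[f["cx"]+f["fx"]*q[:,0]/-q[:,2], f["cy"]-f["fy"]*q[:,1]/-q[:,2]]
def ray(f,uv):
    c,M=cam(f); u,v=uv; d=M@np.array([(u-f["cx"])/f["fx"],-(v-f["cy"])/f["fy"],-1]); return c,d/np.linalg.norm(d)
def onz(f,uv,z):
    c,d=ray(f,uv); return c+d*(z-c[2])/d[2]
def tri(rs):
    A=sum(np.eye(3)-np.outer(d,d) for c,d in rs); b=sum((np.eye(3)-np.outer(d,d))@c for c,d in rs); return np.linalg.solve(A,b)
E
python3 - <<'E'
from h import *
np.set_printoptions(precision=3,suppress=True)
ims=[]
for n in("top","side"):
    f=env.grab_frame(n); ims.append(f["image"]); print(n,f.keys(),f["fx"],f["cx"],f["cy"],f["position"],f["orientation"])
    for t in("case","grip","rack","tin","jar"):
        for d in env.search_frame(f,t): print(t,np.round(d["xyz"],3),round(d["score"],2),proj(f,d["xyz"])[0].round())
    cv2.imwrite(f"pics/{n}.png",f["image"])
s=env.read_state();print(s["clock"],s["position"],s["tool_rot"],s["opening"])
E
```

```text
top dict_keys(['image', 'fx', 'fy', 'cx', 'cy', 'position', 'orientation', 'shot']) 369.7197845035808 319.27901853856946 195.27714781410435 [ 0.365 -0.076  1.167] [  6.205  -0.349 -88.706]
case [0.434 0.413 0.05 ] 0.9 [155. 209.]
case [0.499 0.224 0.052] 0.77 [219. 189.]
case [0.326 0.193 0.049] 0.71 [227. 247.]
grip [0.437 0.423 0.135] 0.83 [139. 206.]
grip [0.505 0.23  0.138] 0.65 [209. 183.]
grip [0.326 0.196 0.139] 0.65 [218. 248.]
rack [ 0.401 -0.578  0.004] 0.89 [477. 228.]
rack [ 0.457 -0.154  0.005] 0.64 [342. 207.]
rack [ 0.206 -0.327  0.009] 0.61 [398. 289.]
tin [0.753 0.147 0.05 ] 0.61 [248. 109.]
jar [ 0.756 -0.149  0.09 ] 0.6 [344. 105.]
side dict_keys(['image', 'fx', 'fy', 'cx', 'cy', 'position', 'orientation', 'shot']) 430.4876900507772 318.41607254448456 199.03631258202472 [ 0.33  -0.904  0.977] [ 43.197   0.316 -13.046]
case [0.505 0.209 0.045] 0.96 [296. 145.]
case [0.436 0.412 0.046] 0.96 [267. 113.]
case [0.327 0.196 0.053] 0.65 [243. 154.]
grip [0.507 0.228 0.126] 0.67 [294. 122.]
grip [0.438 0.42  0.127] 0.67 [265.  93.]
grip [0.327 0.198 0.128] 0.61 [240. 135.]
rack [ 0.404 -0.54   0.002] 0.76 [316. 376.]
rack [ 0.455 -0.17   0.004] 0.74 [305. 243.]
rack [ 0.206 -0.348  0.004] 0.6 [221. 318.]
tin [0.753 0.127 0.048] 0.58 [374. 149.]
jar [ 0.761 -0.179  0.077] 0.63 [412. 209.]
0.6 [0.275 0.561 0.223] [-179.997    0.001  -26.058] 1.0006910186351345
```

View pics/top.png

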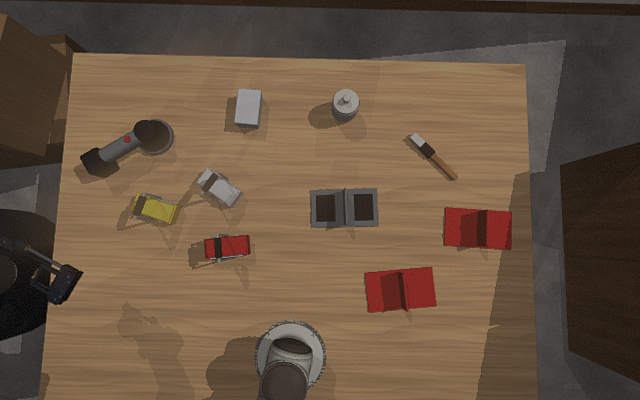

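View pics/side.png

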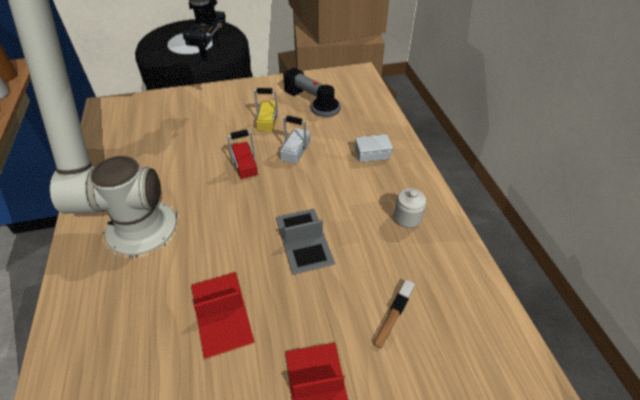

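The top view shows the aluminium case at about (219,189) and the grey rack at (344,207). The yellow and red look-alikes are at (153,208), (227,247), (477,228) and (400,290). The side view agrees, with the case at (295,147) and the rack at (304,241). Next I'll measure them with the wrist camera from two places.

```bash
python3 - <<'E'
from h import *
np.set_printoptions(precision=3,suppress=True)
for i,p in enumerate([[0.49,0.20,0.33],[0.44,0.10,0.33],[0.44,-0.05,0.36]]):
    env.goto(p,[180,0,-30 if i<2 else 0]); f=env.grab_frame("wrist"); print(i,env.read_state()["clock"],f["fx"],f["cx"],f["cy"],f["position"],f["orientation"])
    for t in("case","grip","rack"):
        for d in env.trace(f,t):
            m=d["mask"].astype(np.uint8); ys,xs=np.nonzero(m); c=cv2.findContours(m,0,1)[0]; r=cv2.minAreaRect(max(c,key=cv2.contourArea)) if c else None
            print(t,round(d["score"],2),m.sum(),xs.min(),xs.max(),ys.min(),ys.max(),np.round(r[0]),np.round(r[1]),round(r[2],1))
        for d in env.search_frame(f,t): print('  ',t,np.round(d["xyz"],3),round(d["score"],2),proj(f,d["xyz"])[0].round())
    cv2.imwrite(f"pics/w{i}.png",f["image"]); np.save(f"w{i}.npy",f,allow_pickle=True)
E
python3 -c "
import cv2,numpy as np
a=[cv2.resize(cv2.imread(f'pics/w{i}.png'),(400,250)) for i in(0,1)]+[cv2.resize(cv2.imread('pics/w2.png'),(400,250))]
cv2.imwrite('pics/wm.png',np.vstack([np.hstack(a[:2]),np.hstack([a[2],a[2]*0])]))"
```

```text
0 2.25 321.00278534847445 323.6647473919278 202.9533201499381 [0.56  0.16  0.492] [ -17.055   -0.044 -119.935]
case 0.94 2067 169 263 230 281 [216. 260.] [45. 92.] 78.7
case 0.86 3733 332 416 210 282 [378. 256.] [60. 86.] 54.7
case 0.8 4422 251 343 137 210 [297. 174.] [73. 92.] 90.0
   case [0.347 0.197 0.05 ] 0.89 [373. 246.]
   case [0.513 0.232 0.048] 0.86 [296. 162.]
grip 0.96 674 359 396 231 283 [372. 261.] [61. 23.] 53.6
grip 0.88 968 283 301 136 210 [292. 173.] [16. 74.] 2.2
grip 0.75 479 178 214 237 282 [195. 258.] [13. 56.] 36.9
   grip [0.362 0.204 0.121] 0.87 [371. 262.]
   grip [0.514 0.23  0.137] 0.65 [290. 174.]
   grip [0.476 0.412 0.099] 0.65 [193. 258.]
rack 0.89 13083 472 639 0 130 [561.  53.] [ 99. 171.] 66.7
   rack [ 0.458 -0.149  0.008] 0.84 [554.  54.]
1 3.125 321.00278534847445 323.6647473919278 202.9533201499381 [0.51  0.059 0.493] [ -16.981    0.075 -120.045]
case 0.95 3526 262 347 214 281 [307. 257.] [53. 86.] 49.4
case 0.81 4841 172 268 141 216 [222. 177.] [73. 97.] 85.1
case 0.74 1525 184 225 141 217 [204. 179.] [76. 41.] 90.0
case 0.58 1761 109 197 234 2
[... 1017 characters left out ...]
  case [0.442 0.389 0.046] 0.85 [ 30. 160.]
   case [0.341 0.195 0.051] 0.7 [168. 225.]
   case [0.51  0.228 0.052] 0.59 [127. 113.]
grip 0.68 179 0 20 136 188 [ 10. 138.] [ 6. 20.] 83.7
grip 0.57 1972 64 147 85 145 [103. 115.] [60. 81.] 26.6
   grip [0.353 0.201 0.126] 0.88 [136. 237.]
   grip [0.51  0.231 0.128] 0.83 [ 87. 115.]
   grip [0.473 0.414 0.04 ] 0.71 [ 10. 138.]
rack 0.95 1167 437 539 247 281 [489. 265.] [ 28. 102.] 83.5
rack 0.92 4432 570 639 140 214 [604. 177.] [74. 69.] 90.0
rack 0.88 10043 324 458 104 189 [392. 148.] [ 83. 136.] 86.8
   rack [ 0.46  -0.148  0.009] 0.88 [386. 145.]
   rack [ 0.256 -0.313  0.005] 0.64 [471. 260.]
   rack [ 0.398 -0.517  0.006] 0.63 [607. 182.]
```

View pics/wm.png

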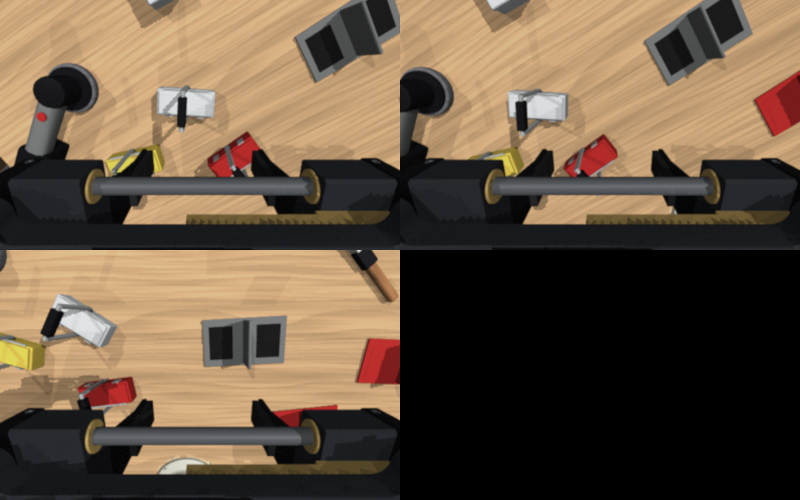

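In the wrist views, the case with its upright black grip is at about (290,173) in w0, and the grey rack with its two dark rests is at (390,150) in w2. I'll rectify these to metric planes and triangulate the grip ends.

```bash
cat > m.py <<'E'
from h import *
np.set_printoptions(precision=4,suppress=True)
F=[np.load(f"w{i}.npy",allow_pickle=True).item() for i in range(3)]
def rect(f,c,z,h=0.13,s=2000):
    n=int(2*h*s); P=np.array([[c[0]-h,c[1]-h,z],[c[0]+h,c[1]-h,z],[c[0]+h,c[1]+h,z],[c[0]-h,c[1]+h,z]])
    H=cv2.getPerspectiveTransform(proj(f,P).astype(np.float32),np.float32([[0,0],[n,0],[n,n],[0,n]]))
    return cv2.warpPerspective(f["image"],H,(n,n),flags=cv2.INTER_CUBIC)  # col=x,row=y
if __name__=="__main__":
    # grip: dark blob
    E=[]
    for i,(u0,u1,v0,v1) in {0:(278,306,130,214),1:(182,214,135,220),2:(60,105,80,145)}.items():
        f=F[i]; g=f["image"].max(2); m=np.zeros_like(g); m[v0:v1,u0:u1]=(g[v0:v1,u0:u1]<45); 
        n,l,st,ce=cv2.connectedComponentsWithStats(m); k=1+st[1:,4].argmax(); r=cv2.minAreaRect(np.argwhere(l==k)[:,::-1].astype(np.float32)); print(i,st[k],r)
        E.append(r)
    print("grip tri",[tri([ray(F[i],E[i][0]) for i in s]) for s in((0,1),(0,2),(1,2),(0,1,2))])
    tiles=[rect(F[1],(.457,-.155),.006,.14,1400),rect(F[2],(.457,-.155),.006,.14,1400)]
    a=np.hstack(tiles); cv2.imwrite("pics/rk.png",a)
    tiles=[rect(F[i],(.505,.225),.05,.1,1300) for i in range(3)]
    cv2.imwrite("pics/cs.png",np.hstack(tiles))
    for i in(1,2):
        im=rect(F[i],(.457,-.155),.006,.14,2000); hsv=cv2.cvtColor(im,40); d=(im.max(2)<62).astype(np.uint8); d=cv2.morphologyEx(d,2,np.ones((7,7)))
        n,l,st,ce=cv2.connectedComponentsWithStats(d)
        for k in range(1,n):
            if st[k,4]>3000:
                r=cv2.minAreaRect(np.argwhere(l==k)[:,::-1].astype(np.float32)); print("rest",i,np.array(r[0])/2000+[.317,-.295],np.array(r[1])/2,r[2])
        m=((hsv[...,1]<45)).astype(np.uint8); m=cv2.morphologyEx(m,2,np.ones((7,7))); n,l,st,ce=cv2.connectedComponentsWithStats(m);k=1+st[1:,4].argmax(); r=cv2.minAreaRect(np.argwhere(l==k)[:,::-1].astype(np.float32)); print("base",i,np.array(r[0])/2000+[.317,-.295],np.array(r[1])/2,r[2])
E
python3 m.py; python3 -c "
import cv2,numpy as np
a=cv2.imread('pics/rk.png');b=cv2.imread('pics/cs.png');w=800
b=cv2.resize(b,(w,267));a=a[:,:];c=np.zeros((392-60,w,3),np.uint8);c[:,:784]=a[30:362]
cv2.imwrite('pics/mix.png',np.vstack([c,b]))"
```

```text
0 [284 156  14  47 546] ((290.5, 179.0), (46.0, 13.0), 90.0)
1 [186 162  18  48 705] ((194.4418182373047, 185.73190307617188), (46.98050308227539, 15.68869400024414), 86.72950744628906)
2 [ 66  95  35  45 859] ((82.89655303955078, 117.24138641357422), (20.22119140625, 45.43202590942383), 23.198591232299805)
grip tri [array([0.5075, 0.2343, 0.13  ]), array([0.5073, 0.2342, 0.1303]), array([0.5071, 0.234 , 0.1309]), array([0.5073, 0.2342, 0.1303])]
rest 1 [ 0.5068 -0.1787] [232.5 179.5] 90.0
rest 1 [ 0.4494 -0.1693] [120.6335  31.3348] 3.035569190979004
rest 1 [ 0.4526 -0.098 ] [85.0179 59.9842] 2.8912696838378906
base 1 [ 0.4918 -0.1722] [245.5 209.5] 90.0
rest 2 [ 0.4589 -0.2172] [81.746  58.3176] 3.0586977005004883
rest 2 [ 0.4515 -0.1603] [113.7273  13.5164] 2.9609360694885254
rest 2 [ 0.4525 -0.0978] [84.8003 59.3523] 3.044778347015381
base 2 [ 0.4503 -0.1567] [129.4707 208.3819] 2.956310510635376
```

View pics/mix.png

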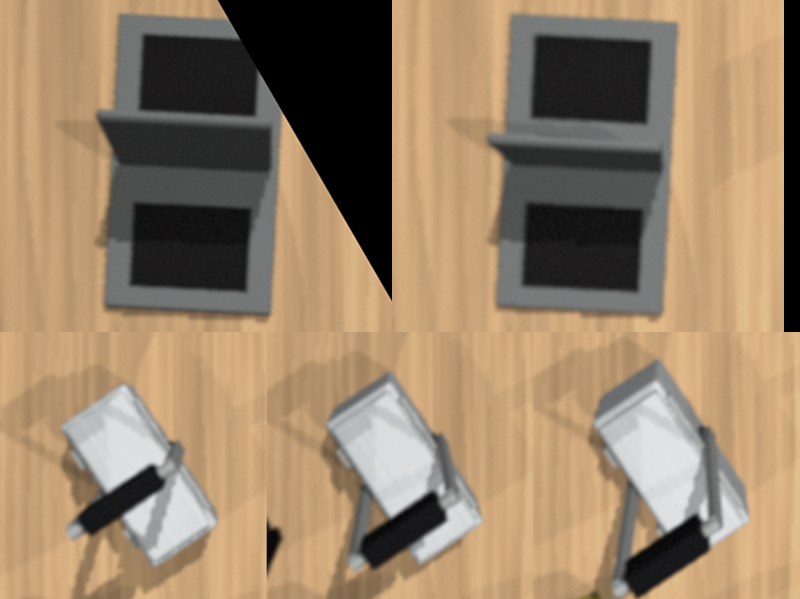

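Measured values:
- **Grip centre:** (0.507, 0.234, 0.130), which matches the stated 130 mm height.
- **Rack:** origin about (0.456, −0.157), yaw about 3.0°. Rest size came out near 84×60 mm.
- **Handle:** upright, with the bar at about −29°.

Now the grasp and lift.

```bash
cat > g.py <<'E'
from m import *
ang=[]
for i in range(3):
    im=rect(F[i],(.507,.234),.135,.05,4000); d=(im.max(2)<45).astype(np.uint8); n,l,st,ce=cv2.connectedComponentsWithStats(d); k=1+st[1:,4].argmax()
    r=cv2.minAreaRect(np.argwhere(l==k)[:,::-1].astype(np.float32)); b=cv2.boxPoints(r); e=b[1]-b[0]; e2=b[2]-b[1]; e=e if np.hypot(*e)>np.hypot(*e2) else e2
    a=np.degrees(np.arctan2(e[1],e[0])); a=(a+90)%180-90; ang.append(a); print("grip",i,np.array(r[0])/4000+[.457,.184],np.array(r[1])/4,a)
yaw=float(np.median(ang)); assert -36<yaw<-22
env.gripper_to(1.0)
env.goto([.507,.234,.2],[180,0,yaw])
f=env.grab_frame("wrist"); cv2.imwrite("pics/pre.png",f["image"])
print(env.move_straight([.507,.234,.111],rate=.1,force_limit=6)); env.gripper_to(0,40); s=env.read_state(); print("closed",s["opening"],s["opening"]*87,s["finger_force"],s["force"])
if s["opening"]>.1:
    env.move_straight([.507,.234,.20],rate=.05)
    f=env.grab_frame("side"); cv2.imwrite("pics/lift1.png",f["image"])
    env.move_straight([.507,.234,.30],rate=.08); env.dwell(.5)
    s=env.read_state(); print("up",s["clock"],s["force"],s["opening"])
    a=env.grab_frame("side"); b=env.grab_frame("top"); c=env.grab_frame("wrist")
    for f in(a,b):
        for t in("case","grip"):
            for q in env.search_frame(f,t): print(t,np.round(q["xyz"],3),round(q["score"],2))
    A=lambda x,u,v:cv2.resize(x[max(v-70,0):max(v-70,0)+140,u-90:u+90],(400,300),interpolation=2)
    p=proj(a,[.507,.234,.2])[0].astype(int);q=proj(b,[.507,.234,.2])[0].astype(int)
    cv2.imwrite("pics/lift.png",np.vstack([np.hstack([A(a["image"],*p),A(b["image"],*q)]),np.hstack([cv2.resize(c["image"],(400,300)),A(cv2.imread("pics/lift1.png"),*p)])]))
E
python3 g.py
```

```text
grip 0 [0.5077 0.2331] [15.1963 55.1367] -34.114475
grip 1 [0.5073 0.2321] [18.6924 56.1383] -33.25862
grip 2 [0.5074 0.2309] [21.6467 57.9099] -33.796566
False
closed 0.17775356043029938 15.464559757436046 39.99988689087331 [ 0.1696 -0.0004  0.4994]
up 12.2 [ 0.1991 -0.4288 -6.0977] 0.17923134369965646
case [0.433 0.414 0.047] 0.91
case [0.507 0.21  0.243] 0.64
grip [0.441 0.422 0.126] 0.79
grip [0.526 0.215 0.302] 0.58
grip [0.326 0.197 0.126] 0.53
grip [0.753 0.125 0.048] 0.43
case [0.327 0.194 0.048] 0.61
case [0.433 0.413 0.048] 0.58
grip [0.328 0.194 0.138] 0.71
grip [0.434 0.427 0.134] 0.68
```

View pics/lift.png

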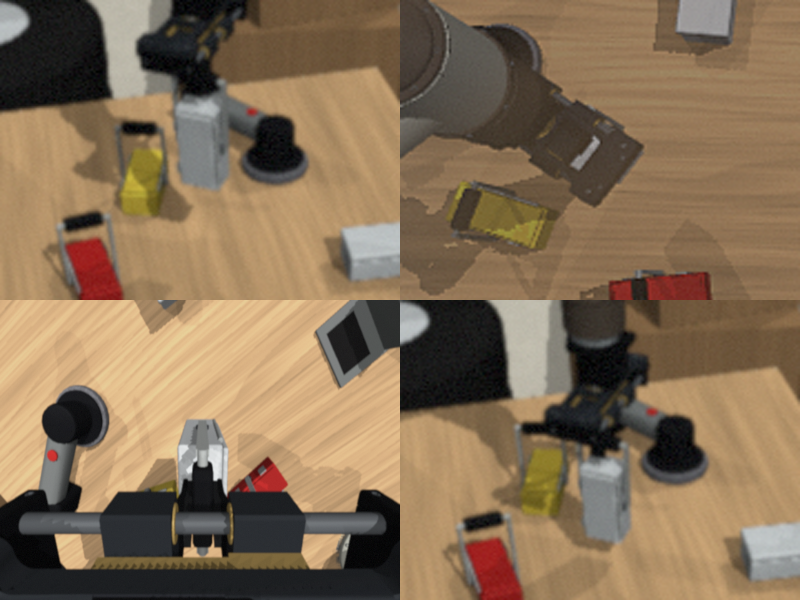

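The case hangs upright. I'll zoom in to tell the lid from the underside.

```bash
cat > z.py <<'E'
from h import *
a=env.grab_frame("side");b=env.grab_frame("wrist");print(env.read_state()["clock"])
p=proj(a,[.507,.234,.22])[0].astype(int)
A=a["image"][p[1]-30:p[1]+45,p[0]-25:p[0]+25]
cv2.imwrite("pics/z.png",np.hstack([cv2.resize(A,(400,600),interpolation=2),cv2.resize(b["image"][170:290,285:365],(400,600),interpolation=2)]))
E
python3 z.py
```

```text
12.65
```

View pics/z.png

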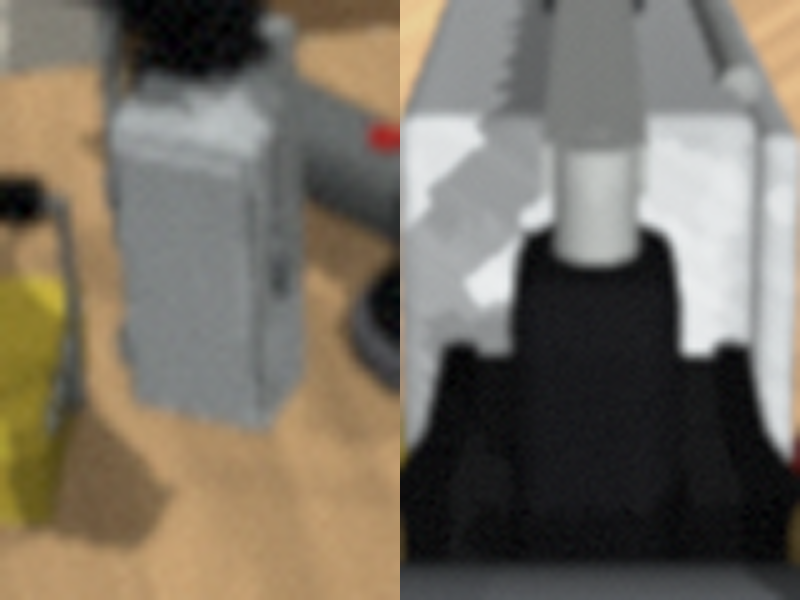

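In the side crop the lid seam and groove run along the near face, at about column 260. In the wrist crop the lid strip is on the right, at about column 770. So the lid and the heavy end point to about −124°. A +37° turn to tool yaw 3° puts the lid facing away from the plate on the −y rest.

```bash
cat > p.py <<'E'
from h import *
env.move_straight([.459,-.217,.30],[180,0,3.0],rate=.12); env.dwell(1.0)
print(env.move_straight([.459,-.217,.185],rate=.08)); env.dwell(.6)
a=env.grab_frame("side");b=env.grab_frame("top");c=env.grab_frame("wrist");s=env.read_state();print(s["clock"],s["force"],s["position"],s["tool_rot"])
p=proj(a,[.459,-.19,.1])[0].astype(int)
cv2.imwrite("pics/p.png",np.hstack([cv2.resize(a["image"][p[1]-75:p[1]+75,p[0]-50:p[0]+50],(400,600),interpolation=2),cv2.resize(c["image"][0:300,220:420],(400,600),interpolation=2)]))
E
python3 p.py
```

```text
False
19.9167 [-0.32558179  0.14489387 -6.13488328] [ 0.45899344 -0.21699933  0.18497499] [-1.79999718e+02  1.79821467e-03  3.00168041e+00]
```

View pics/p.png

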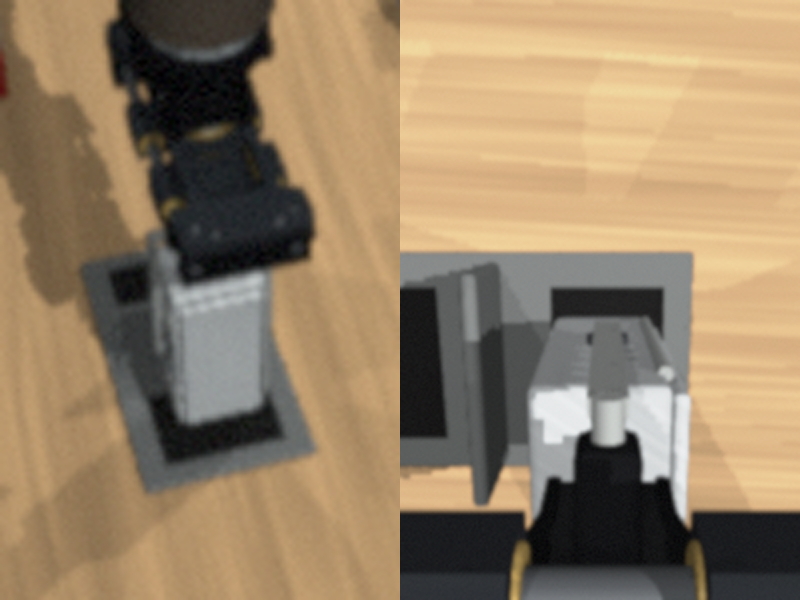

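The case hangs over the −y rest with its lid facing away from the plate, which is on the left in the wrist crop. It is parallel to the plate and well clear of it. Next I lower it with a force guard and check the contact height before releasing.

```bash
cat > q.py <<'E'
from h import *
hit=env.move_straight([.459,-.217,.150],rate=.015,force_limit=2.5); s=env.read_state(); z=s["position"][2]; print(hit,z,s["force"],s["clock"])
if hit and abs(z-.157)<.006:
    env.dwell(.3); s=env.read_state(); print(s["force"])
    if s["force"][2]<-4: env.move_straight([.459,-.217,s["position"][2]-.001],rate=.01)
    env.gripper_to(.55); env.dwell(.3)
    c=env.grab_frame("wrist"); s=env.read_state(); print(s["force"],s["opening"])
    env.move_straight([.459,-.217,.30],rate=.1); env.dwell(.3)
    d=env.grab_frame("wrist"); a=env.grab_frame("side"); print(env.read_state()["clock"])
    for f in(a,d):
        for t in("case","grip","rack"):
            for q in env.search_frame(f,t)[:3]: print(t,np.round(q["xyz"],3),round(q["score"],2))
    p=proj(a,[.459,-.19,.1])[0].astype(int)
    cv2.imwrite("pics/q.png",np.hstack([cv2.resize(a["image"][p[1]-75:p[1]+75,p[0]-50:p[0]+50],(400,600),interpolation=2),cv2.resize(d["image"][0:300,220:420],(400,600),interpolation=2)]))
E
python3 q.py
```

```text
True 0.1568975549929054 [0.2791512  0.38821943 5.20177486] 21.575
[0.04954542 2.19655939 5.94193005]
[-0.11344635 -0.3483904  -0.08468792] 0.5522040622296892
25.075
case [ 0.46  -0.236  0.119] 0.75
case [0.433 0.413 0.044] 0.7
case [0.326 0.194 0.05 ] 0.58
grip [0.438 0.422 0.128] 0.8
grip [0.328 0.195 0.126] 0.53
rack [ 0.405 -0.54   0.006] 0.94
rack [ 0.421 -0.207  0.003] 0.77
rack [ 0.208 -0.345  0.002] 0.71
case [0.342 0.175 0.048] 0.58
grip [ 0.469 -0.217  0.186] 0.77
grip [0.365 0.2   0.049] 0.5
rack [ 0.186 -0.285  0.007] 0.59
rack [ 0.469 -0.131  0.008] 0.58
```

View pics/q.png

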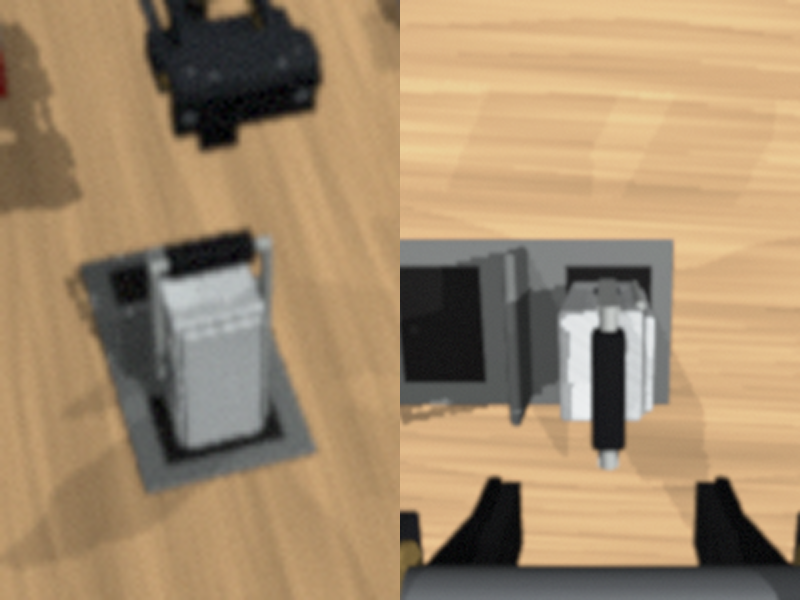

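The case stands upright in the middle of the −y rest, square to the plate with its lid facing outward. The gripper is clear of it.

```bash
python3 -c "
from h import *
print(env.close_job())"
```

```text
the job is handed in; nothing more can be done
None
```

The case stands heavy end down in the middle of the −y rubber rest, square to the plate with its lid facing away, and I let go and handed the job in at about 26 s; no verdict came back.

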